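Hold the strainer basket over the baking dish

ROBOT

A 6-joint arm with a two-finger parallel gripper is mounted at the origin on the work surface. World frame = base frame: x ahead of the robot, y to its left, z up, the work surface at z = 0. Lengths are in m, angles in degrees, forces in N, time in s.
With the tool pointing down it reaches from about 0.25 to 0.725 m from the base axis. Payload 4 kg.
Tool frame: the origin (TCP) lies on the centre line of the jaws, within the pads' length; the fingertips stand robot.tip_extent ahead of it and the grasp point (between the pads) lies 11 mm behind it (robot.tip_extent is the distance from the TCP to the fingertips, in m); z points along the fingers, y is the line along which they close (so a half turn about z gives the same grasp; the last joint's range is limited). The gripper opens to 85 mm and grips with 20 to 120 N. Pads are 22 mm wide; open, the fingers measure 114 mm over their backs; the gripper's body (76 mm by 85 mm) begins 54 mm behind the grasp point. The pads swing forward as they close: fully open they stand 13 mm farther back than shut.
Start: joints at [-65.374, 13.785, 0.286, 76.501, 0, 90], TCP at [0.208, -0.455, 0.239] pointing down, gripper open.
Joint ranges: [-155.79, 155.79], [-60.16, 107.12], [-62.33, 73.08], [-114, 123.19], [-81.49, 82.49], [-180, 180]. Speed limits (degrees/s): [159.86, 159.86, 180, 180, 180, 180].

INTERFACE

Orientations are given as [roll, pitch, yaw] about the fixed x, y, z axes, in that order (R = Rz(yaw) Ry(pitch) Rx(roll)).
In Python, from workcell import robot, jaws, kinematics, optics, finish_job, monitor gives the robot as it stands. The module is installed in compiled form; this text tells all that it offers. Calls block until the motion is done:
- robot.movep(position, orientation): joint-space move of the TCP to a pose.
- robot.line_to(position, rotation=None, v=0.15, threshold=None): straight line of the TCP; rotation=None keeps the orientation; v is the mean speed in m/s. With threshold (N) it stops when the force on the tool has changed by that much, and returns True; else False.
- robot.movej(angles): joint-space move.
- jaws.gripper_to(opening, squeeze=None): finger opening in m; squeeze is the grip in N (None keeps the last); returns when the fingers have stopped.
- robot.hold(seconds).
- kinematics.ik(position, orientation): joint angles nearest the present ones, or None.
- optics.camera(name): name is "side" or "top" or "wrist"; returns the picture (400x640x3 uint8, blue, green, red); there is no depth.
- optics.camera_params(name): a dict with "fx", "fy", "cx", "cy" (pixels), "k1" (the pictures are not rectified: a ray, as slopes to the right and down, at radius r is drawn at 1 + k1 r^2 times it, then the intrinsics apply), "extrinsics" (4x4, takes a point from camera to world coordinates). Camera axes: x right, y down, z forward; pixel columns grow to the right and rows downward; lengths in m; the calibration is good to about 2 mm. A picture is of the moment at which its call begins: read the wrist's pose just before it. camera_params takes no time and is no camera call; for the wrist camera it gives the pose at the moment of the call.
A pose or a line that the arm cannot do raises robot.PlanningError and nothing moves.
- finish_job(): hands the job in; it is judged then, once.
Readings, each from a call of its own:
- monitor.current_time_s(): time.
- monitor.current_joints(): joint angles.
- monitor.current_qvel(): joint speeds.
- monitor.current_tau(): joint torques, N m.
- monitor.current_tool_pos(): TCP position.
- monitor.current_orientation(): TCP orientation.
- monitor.current_force(): force on the tool from outside, world axes, zero at the start.
- monitor.current_moment(): the same for the moment, N m.
- monitor.current_width(): finger opening in m.
- monitor.current_grasp_force(): force on a finger pad.
Only numpy, scipy, OpenCV 4.12 (cv2) and the standard library are available. Lean on these libraries where they do the work, as an engineer would, in place of code of your own. Each camera call takes 0.05 s, during which the arm holds its last target. There are 200 camera calls.

TASK

Pick up the wire strainer basket by its handle, lift it over the dish rack and its saucers without touching them, and hold it level just above the oblong baking dish, centred on it and with the long sides parallel, with a gap of about 2 cm between the dish's rim and the underside of the basket, so that I can rinse berries through it. Do not let the basket touch the dish, and leave the dish and everything else on the counter where it stands. Finish while still holding the basket there, steady: do not put it down or let go.

Things in the scene. Friction and masses are not known exactly. Their poses are not given: they have to be found in the camera images.
- basket: Loose oblong steel wire basket, open on top, about 0.25 kg: 130 mm long (its x), 90 wide (its y), rim 45 high. A black grip bar, 100 mm along x, 16 wide and 16 tall, bridges its middle, centre 90 mm above the underside; 37 mm free height under the bar; thin stays run from its ends to the short sides. Origin: centre of its underside, z up. Starts on one side of the rack, the dish on the other.
- basket_grip (a point): Centre of the basket's black grip bar, 90 mm above the basket's underside; axes as the basket's.
- dish: Loose oblong baking dish of white ceramic, 0.9 kg, open on top: 177 mm long (its x), 132 mm wide (its y), 55 mm high, walls 6 mm. Origin: centre of its underside, on the counter; z up. It looks the same turned by half a turn.
- dish_rim (a point): Centre of the dish's mouth, level with its rim, 55 mm above the dish's underside; axes as the dish's.
- rack: Fixed dish rack between basket and dish: steel wire sides 74 mm high on a grey tray, 328 mm long (its x, roughly away from the robot), 118 mm wide (its y); six white saucers, 110 mm across, stand on edge in it, tops 130 mm above the counter. Origin: centre of its underside, on the counter; z up.
- rack_top (a point): Point over the middle of the rack, level with the saucers' tops (130 mm above the counter).
- bowl: Round white bowl, 124 mm across, 55 mm high, beyond the dish (not the target). Origin: centre of its underside.
- mug: White mug, 76 mm across with a side handle, 90 mm high, on the robot's side of the dish. Origin: centre of its underside.
- mill: Dark wooden pepper mill, 52 mm across, 148 mm high, beyond the basket. Origin: centre of its underside.
- jar: Small glass jar with a steel cap, 56 mm across, 75 mm high, on the robot's side of the basket. Origin: centre of its underside.
- water: Clear water bottle, 64 mm across, 210 mm high, beyond the rack. Origin: centre of its underside.
- soap: Green soap bottle, 60 mm across, 170 mm high, beyond the rack. Origin: centre of its underside.
Not all that is in view belongs to the job. Leave any orange, purple or yellow look-alike of the water alone.

How it is judged (in metres and radians):
On the way, in this order (a step that is already met when the one before it is completed fails the run):
1. the basket is lifted off the counter in the gripper (height (world z) of basket above 0.03 m and contact force between basket and the fingers above 0.5 N), for 0.05 s.
2. the basket passes over the rack, its underside higher than the saucers' tops (y of basket in the frame of rack between -0.05 and 0.05 m and x of basket in the frame of rack between -0.17 and 0.17 m and height (world z) of basket above 0.13 m).
At the end, for the whole second after the job is handed in: The basket is held still by the fingers and touches nothing else: centred over the dish within 15 mm, parallel within 8 degrees, level within 7, its underside 5 to 35 mm above the rim. The dish is upright, and it and all other loose things are within 15 mm of where they were (horizontal distance between basket and dish below 0.015 m and angle between the x axis of basket and the x axis of dish, either way round below 0.14 rad and angle between basket's own z axis and vertical below 0.12 rad and angle between dish's own z axis and vertical below 0.05 rad and z of basket in the frame of dish between 0.06 and 0.09 m and height (world z) of basket above 0.06 m and contact force between basket and the fingers above 1 N and contact force between basket and dish below 0.05 N and contact force between basket and rack below 0.05 N and linear speed of basket below 0.02 m/s and angular speed of basket below 0.15 rad/s and distance of each of dish, bowl, mug, mill, jar, water, soap from where it was at the start of the episode below 0.015 m and contact force between basket and bowl below 0.05 N and contact force between basket and mug below 0.05 N and contact force between basket and mill below 0.05 N and contact force between basket and jar below 0.05 N and contact force between basket and water below 0.05 N and contact force between basket and soap below 0.05 N); the arm keeps its last pose, push and grip.
It fails at once if the basket touches the dish (contact force between basket and dish above 0.5 N).
It fails at once if the basket or the robot touches the dish rack or its saucers (contact force between any of basket, the fingers, the arm and rack above 0.5 N).
It fails at once if the dish or another thing on the counter is pushed more than 15 mm or knocked over (distance of any of dish, bowl, mug, mill, jar, water, soap from where it was at the start of the episode above 0.015 m).
It also fails if it takes over 45 s, if anything falls off the work surface, if the arm or the gripper's body presses on something with over 40 N, if the wrist force passes 120 N, or if a joint passes its speed limit or range.

## Working session

There is one attempt and no reset: what is moved stays moved. The work goes in short steps, each a Python script; the robot and the scene stay as the last script left them, time stands still between calls to the robot, and variables do not carry over. Pictures are saved under pics/ and viewed, at most 10 in all, crops included, and the job is handed in when it is done.

```bash
mkdir -p pics; python3 - <<'E'
from workcell import robot, optics, monitor
import cv2, numpy as np
np.set_printoptions(precision=4,suppress=True)
for n in("top","side"):
    cv2.imwrite(f"pics/{n}0.png",optics.camera(n)); p=optics.camera_params(n); print(n,p)
print(robot.tip_extent, monitor.current_time_s(), monitor.current_orientation())
E
```

```text
top {'fx': 455.64639236937325, 'fy': 455.64639236937325, 'cx': 326.4412806752794, 'cy': 198.31038716839885, 'k1': 0.009836013267928089, 'extrinsics': array([[ 0.0001, -0.9884,  0.1521,  0.3504],
       [-1.    ,  0.0012,  0.0083,  0.0317],
       [-0.0084, -0.152 , -0.9883,  1.3055],
       [ 0.    ,  0.    ,  0.    ,  1.    ]])}
side {'fx': 499.65797934972005, 'fy': 499.65797934972005, 'cx': 314.17851653506546, 'cy': 198.13812540808496, 'k1': 0.0229941549199453, 'extrinsics': array([[-0.8727, -0.2496,  0.4196, -0.1016],
       [-0.488 ,  0.4668, -0.7375,  1.1244],
       [-0.0118, -0.8484, -0.5292,  0.9008],
       [ 0.    ,  0.    ,  0.    ,  1.    ]])}
0.008 0.1 [-179.8918   -0.0001   24.6244]
```

View pics/top0.png

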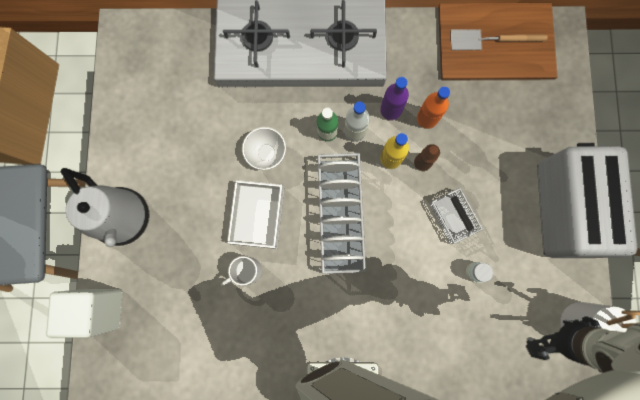

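View pics/side0.png

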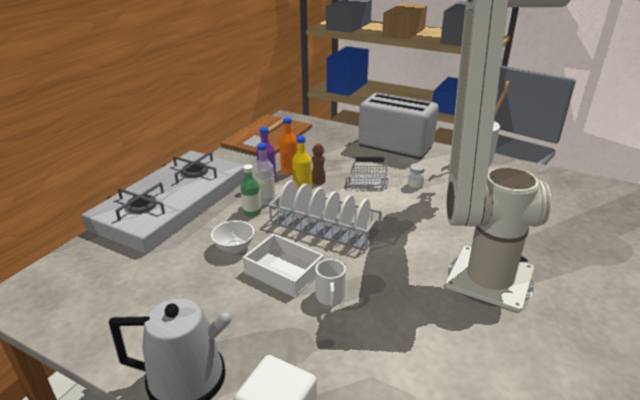

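The top view shows the basket near (453,215), with its black bar running from about (450,197) to (470,230). The dish is near (255,214), the rack near (341,213) and the jar at (481,271). The side view shows the bar near (369,160) and the dish near (284,263). I'll enlarge these.

```bash
cat > h.py <<'E'
from workcell import robot, jaws, kinematics, optics, monitor
import cv2, numpy as np
np.set_printoptions(precision=4,suppress=True)
def ray(p,uv):
    d=np.array([p["k1"],0,0,0,0.])
    K=np.array([[p["fx"],0,p["cx"]],[0,p["fy"],p["cy"]],[0,0,1]])
    n=cv2.undistortPoints(np.array([[uv]],float),K,d)[0,0]
    E=p["extrinsics"]; return E[:3,3],E[:3,:3]@[n[0],n[1],1]
def at_z(p,uv,z):
    o,d=ray(p,uv); return o+d*(z-o[2])/d[2]
def tri(*obs):
    A=np.zeros((3,3));b=np.zeros(3)
    for p,uv in obs:
        o,d=ray(p,uv);d=d/np.linalg.norm(d);M=np.eye(3)-np.outer(d,d);A+=M;b+=M@o
    x=np.linalg.solve(A,b)
    res=[np.linalg.norm(np.cross(x-ray(p,uv)[0],ray(p,uv)[1]/np.linalg.norm(ray(p,uv)[1]))) for p,uv in obs]
    return x,max(res)
def proj(p,X):
    E=np.linalg.inv(p["extrinsics"]); c=E[:3,:3]@X+E[:3,3]; s=c[:2]/c[2]
    s=s*(1+p["k1"]*(s@s)); return np.array([p["fx"]*s[0]+p["cx"],p["fy"]*s[1]+p["cy"]])
E
python3 - <<'E'
import cv2,numpy as np
t=cv2.imread("pics/top0.png");s=cv2.imread("pics/side0.png")
def c(i,x,y,w=100,h=75): return cv2.resize(i[y:y+h,x:x+w],(400,300),interpolation=cv2.INTER_CUBIC)
# tiles, scale 4
o=np.vstack([np.hstack([c(t,405,180),c(s,330,135)]),np.hstack([c(t,205,177),c(s,235,225)])])
cv2.imwrite("pics/crop0.png",o)
E
```

```text
(no output)
```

View pics/crop0.png

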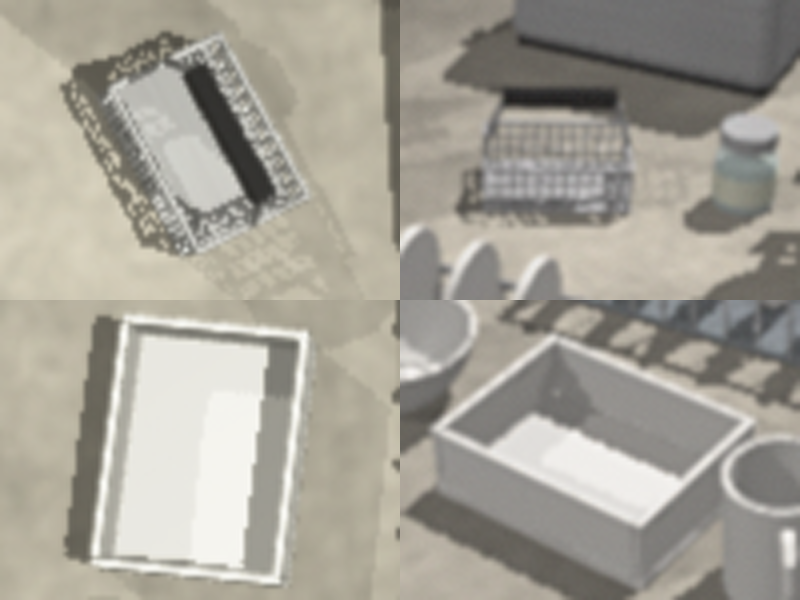

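```bash
python3 - <<'E'
from h import *
T=optics.camera_params("top");S=optics.camera_params("side")
def tt(x,y,X,Y): return (X+(x+.5)/4-.5,Y+(y+.5)/4-.5)
tb=[tt(196,69,405,180),tt(261,198,405,180)]; sb=[tt(103,98,330,135),tt(217,99,330,135)]
P=[tri((T,a),(S,b)) for a,b in zip(tb,sb)]
for p in P: print(p)
v=P[0][0]-P[1][0];print("bar c",(P[0][0]+P[1][0])/2,np.linalg.norm(v),np.degrees(np.arctan2(v[1],v[0])))
Z=[at_z(T,a,.094) for a in tb];v=Z[0]-Z[1];print("bar@.094",sum(Z)/2,np.linalg.norm(v),np.degrees(np.arctan2(v[1],v[0])))
td=[tt(x,y-300,205,177) for x,y in[(122,318),(310,333),(280,583),(92,562)]]
sd=[tt(x-400,y-300,235,225) for x,y in[(435,430),(558,337),(754,423),(641,526)]]
D=[tri((T,a),(S,b)) for a,b in zip(td,sd)]
for d in D: print(d)
for Q in([d[0] for d in D],[at_z(T,a,.055) for a in td]):
    print("dish c",sum(Q)/4,[np.linalg.norm(Q[i]-Q[(i+1)%4]) for i in range(4)])
    l=Q[0]-Q[3]+Q[1]-Q[2];w=Q[0]-Q[1]+Q[3]-Q[2];print(np.degrees(np.arctan2(l[1],l[0])),np.degrees(np.arctan2(w[1],w[0]))-90)
for n,uv,z in[("rack NE corners",(320,156),.074),("",(359,154),.074),("",(365,271),.074),("",(322,273),.074),("jar",(481,271),.075),("mill",(430,151),.148),("yellow",(402,140),.2),("water",(360,107),.21),("mug",(243,270),.09),("bowl",(264,147),.055)]: print(n,at_z(T,uv,z))
E
```

```text
(array([ 0.5411, -0.3009,  0.0885]), np.float64(1.0195734509092693e-05))
(array([ 0.4523, -0.3402,  0.091 ]), np.float64(0.0017142574087255977))
bar c [ 0.4967 -0.3206  0.0897] 0.09718895211289366 23.861068677070406
bar@.094 [ 0.4969 -0.319   0.094 ] 0.0951367168307417 24.377273009230073
(array([0.5915, 0.2975, 0.0545]), np.float64(0.00038146019282913024))
(array([0.5802, 0.1656, 0.0513]), np.float64(0.0014760670259164454))
(array([0.4076, 0.1844, 0.0506]), np.float64(0.0001362160015830674))
(array([0.4208, 0.3129, 0.053 ]), np.float64(0.0010200313378117508))
dish c [0.5    0.2401 0.0523] [np.float64(0.13240762030087666), np.float64(0.17365123473237817), np.float64(0.1292094406678563), np.float64(0.17133833918991834)]
-5.692029517507203 -5.383939924628024
dish c [0.5004 0.2401 0.055 ] [np.float64(0.1321287398112231), np.float64(0.17455072014690384), np.float64(0.12990991892641787), np.float64(0.1707632092580894)]
-5.5281847254022125 -5.527800165425063
rack NE corners [0.6586 0.0599 0.074 ]
 [ 0.6641 -0.0483  0.074 ]
 [ 0.3436 -0.0608  0.074 ]
 [0.3383 0.0539 0.074 ]
jar [ 0.3438 -0.3685  0.075 ]
mill [ 0.6528 -0.2284  0.148 ]
yellow [ 0.6677 -0.1479  0.2   ]
water [ 0.7505 -0.0432  0.21  ]
mug [0.3463 0.262  0.09  ]
bowl [0.6898 0.2188 0.055 ]
```

Checks: bar height 0.090, bar length about 97 mm, dish rim about 0.053 and dish sides about 173 x 131 mm, all consistent with the text. I'll move above the bar and check it with the wrist camera.

```bash
python3 - <<'E'
from h import *
jaws.gripper_to(0.06,40)
robot.movep([.497,-.320,.24],[180,0,24.2]); robot.hold(.2)
print(monitor.current_tool_pos(),monitor.current_orientation(),monitor.current_time_s())
W=optics.camera_params("wrist");im=optics.camera("wrist");cv2.imwrite("pics/w1raw.png",im)
np.savez("pics/w1.npz",**W)
d=np.array([np.cos(np.radians(24.2)),np.sin(np.radians(24.2)),0]);n=np.array([-d[1],d[0],0])
c=np.array([.497,-.320,.098])
for s,t in[(1,1),(1,-1),(-1,1),(-1,-1)]:
    q=proj(W,c+s*.05*d+t*.008*n);print(q);cv2.circle(im,tuple(int(round(x)) for x in q),3,(0,0,255),1)
cv2.imwrite("pics/w1.png",im)
E
```

```text
[ 0.496  -0.3212  0.2403] [179.9785  -0.0021  24.0668] 1.8833
[308.5884 137.5037]
[326.8298 137.4634]
[309.737  241.2721]
[326.063  241.2431]
```

View pics/w1.png

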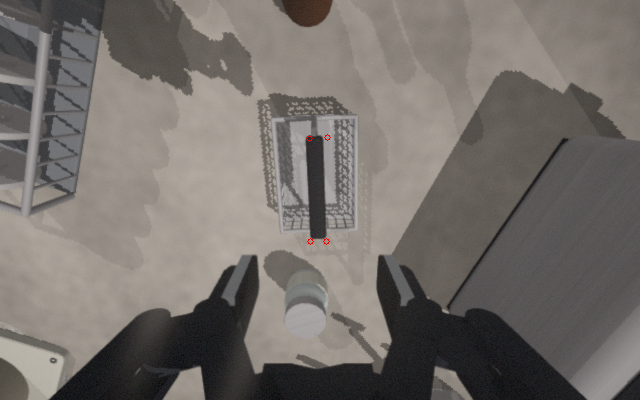

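The wrist view shows the bar running from (307–323,136) to (310–326,238), about 2 px left of the prediction and turned by about 2°. I'll refine the bar pose, then grasp and lift.

```bash
python3 - <<'E'
from h import *
W=dict(np.load("pics/w1.npz"));im=cv2.imread("pics/w1raw.png")
m=(im[125:250,295:340].max(2)<60).astype(np.uint8)
n,l,st,ce=cv2.connectedComponentsWithStats(m);k=1+np.argmax(st[1:,4]);ys,xs=np.where(l==k)
r=cv2.minAreaRect(np.float32(np.c_[xs+295,ys+125]));print(r)
b=cv2.boxPoints(r);b=b[np.argsort(b[:,1])];a=at_z(W,b[:2].mean(0),.098);c=at_z(W,b[2:].mean(0),.098)
v=a-c;yaw=np.degrees(np.arctan2(v[1],v[0]));g=(a+c)/2;print(g,np.linalg.norm(v),yaw)
np.save("pics/g.npy",[g[0],g[1],yaw])
E
```

```text
((315.8532409667969, 186.5064697265625), (101.43074035644531, 15.764076232910156), 87.47388458251953)
[ 0.4989 -0.3173  0.098 ] 0.09712016732814219 26.425291676725937
```

```bash
python3 - <<'E'
from h import *
o=[180,0,26]
robot.movep([.4985,-.318,.15],o)
hit=robot.line_to([.4985,-.318,.080],o,v=.08,threshold=8)
print(hit,monitor.current_tool_pos())
jaws.gripper_to(0.0,60); robot.hold(.2)
print(monitor.current_width(),monitor.current_grasp_force(),monitor.current_force(),monitor.current_tool_pos())
if .010<monitor.current_width()<.022:
    robot.line_to([.4985,-.318,.11],o,v=.05); robot.line_to([.4985,-.318,.265],o,v=.12); robot.hold(.3)
    print(monitor.current_width(),monitor.current_grasp_force(),monitor.current_force(),monitor.current_tool_pos(),monitor.current_orientation(),monitor.current_time_s())
W=optics.camera_params("wrist");np.savez("pics/w2.npz",**W)
a=optics.camera("wrist");s=optics.camera("side");cv2.imwrite("pics/w2raw.png",a);cv2.imwrite("pics/s2raw.png",s)
cv2.imwrite("pics/g2.png",np.vstack([cv2.resize(a,(480,300)),cv2.resize(s[50:250,250:570],(480,300))]))
E
```

```text
False [ 0.499  -0.3183  0.0806]
0.014727394394957318 60.786423683166504 [-0.0241 -1.1517  3.6152] [ 0.4989 -0.3185  0.0805]
0.015224083852640418 59.99446392059326 [ 0.5018 -0.1854 -3.5161] [ 0.4984 -0.3179  0.2646] [-179.9647    0.0209   26.0003] 6.5667
```

View pics/g2.png

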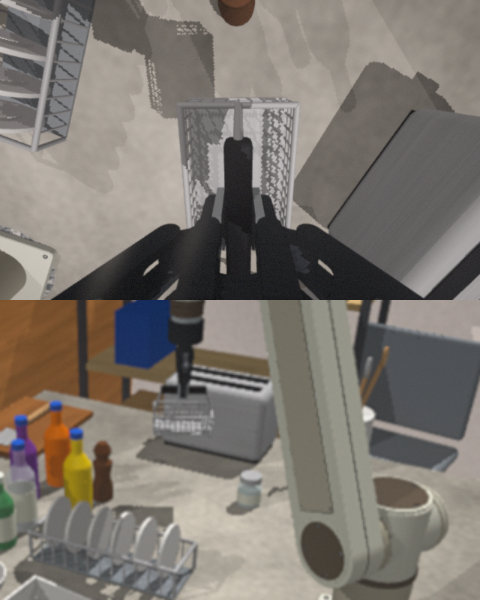

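The basket is held by its bar and hangs level: in the wrist view the bar's far end is at about (317,187) raw. Next I'll cross the rack at underside height 0.18 and look again above the dish.

```bash
python3 - <<'E'
from h import *
robot.line_to([.500,-.03,.265],[180,0,10],v=.15)
robot.line_to([.500,.240,.265],[180,0,-5.5],v=.15); robot.hold(.4)
print(monitor.current_width(),monitor.current_force(),monitor.current_tool_pos(),monitor.current_orientation(),monitor.current_time_s())
for n in("wrist","top","side"):
    np.savez(f"pics/{n}3.npz",**optics.camera_params(n)); cv2.imwrite(f"pics/{n}3raw.png",optics.camera(n))
w,t,s=[cv2.imread(f"pics/{n}3raw.png") for n in("wrist","top","side")]
c=lambda i,x,y:cv2.resize(i[y:y+150,x:x+200],(400,300),interpolation=cv2.INTER_CUBIC)
cv2.imwrite("pics/v3.png",np.vstack([np.hstack([c(t,150,130),c(s,180,130)]),np.hstack([c(w,200,60),cv2.resize(w,(400,300))])]))
E
```

```text
Traceback (most recent call last):
workcell.PlanningError: the arm cannot follow that straight line within its joint ranges
```

```bash
python3 - <<'E'
from h import *
print(monitor.current_joints(),monitor.current_tool_pos(),monitor.current_orientation(),monitor.current_time_s())
for y,a in[(.05,5),(.1,3),(.17,-1),(.24,-5.5),(.24,174.5)]: print(y,kinematics.ik([.5,y,.265],[180,0,a]),kinematics.ik([.5,y,.145],[180,0,a]))
E
```

```text
[ -3.4842  13.3502   3.539   80.1914  -0.0126 166.5622] [ 0.5    -0.0305  0.265 ] [179.9884   0.0055   9.9535] 8.7333
0.05 [   5.7106   13.5282    3.776    80.2479    0.     -179.2894] [   5.7106   17.6227   -9.1152   63.2621    0.     -179.2894]
0.1 [  11.3099   14.3832    4.8938   80.5106    0.     -171.6901] [  11.3099   18.4065   -7.9933   63.6003    0.     -171.6901]
0.17 [  18.778    16.4958    7.7218   81.2261    0.     -160.222 ] [  18.778    20.3352   -5.1767   64.4881    0.     -160.222 ]
0.24 [  25.641    19.6099   12.061    82.4511    0.     -148.859 ] [  25.641    23.1578   -0.916    65.9263    0.     -148.859 ]
0.24 [25.641  19.6099 12.061  82.4511  0.     31.141 ] [25.641  23.1578 -0.916  65.9263  0.     31.141 ]
```

Joint 6 would hit its range limit. Since the dish looks the same after half a turn, I'll turn the wrist the other way, in the air, to yaw 174.5.

```bash
python3 - <<'E'
from h import *
q0=np.array(monitor.current_joints());q1=np.array(kinematics.ik([.5,.24,.265],[180,0,174.5]))
for f in(.33,.67,1): robot.movej(list(q0+f*(q1-q0)))
robot.hold(.4)
print(monitor.current_width(),monitor.current_force(),monitor.current_tool_pos(),monitor.current_orientation(),monitor.current_time_s())
for n in("wrist","top","side"):
    np.savez(f"pics/{n}3.npz",**optics.camera_params(n)); cv2.imwrite(f"pics/{n}3raw.png",optics.camera(n))
w,t,s=[cv2.imread(f"pics/{n}3raw.png") for n in("wrist","top","side")]
c=lambda i,x,y:cv2.resize(i[y:y+150,x:x+200],(400,300),interpolation=cv2.INTER_CUBIC)
cv2.imwrite("pics/v3.png",np.vstack([np.hstack([c(t,150,130),c(s,180,130)]),np.hstack([c(w,200,60),cv2.resize(w,(400,300))])]))
E
```

```text
0.014747743015719147 [-0.3693 -0.7977 -2.9603] [0.5001 0.2396 0.265 ] [179.9992  -0.0005 174.4438] 11.4583
```

View pics/v3.png

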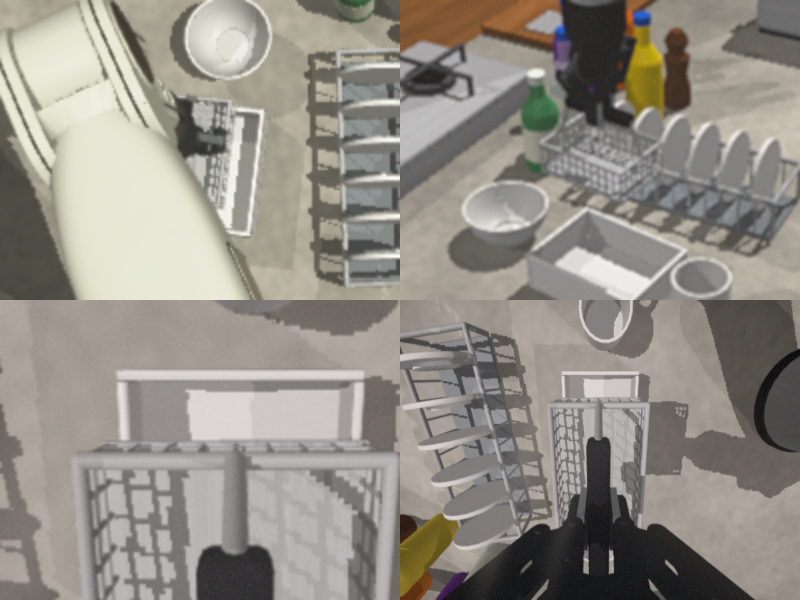

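In the wrist view the dish's near rim edge runs from (258.5,96) to (382,96) and the basket's rim end from (237.5,137.5) to (399,137.5). The basket's wires look parallel to the dish.

```bash
python3 - <<'E'
from h import *
W=dict(np.load("pics/wrist3.npz"));S=dict(np.load("pics/side3.npz"))
def edge(n,a,b,z,half):
    A,B=at_z(W,a,z),at_z(W,b,z);v=A-B;m=(A+B)/2;th=np.arctan2(v[1],v[0])-np.pi/2
    th=(th+np.pi/2)%np.pi-np.pi/2
    c=m+half*np.array([np.cos(th),np.sin(th),0]);print(n,A,B,"len",np.linalg.norm(v),"yaw",np.degrees(th),"centre",c)
edge("dish",(258.5,95.5),(382,95.5),.055,.0885)
edge("basket",(237.5,136),(399,136),.2285,.065)
# side view, rim corners of basket (left +x+y, near -x+y, right -x-y), scale 2 crop origin 180,130
for n,uv,z in[("near",(592-400,192),.2285),("left",(541-400,153),.2285),("right",(662-400,152),.2285)]:
    u=(180+uv[0]/2,130+uv[1]/2);print(n,u,at_z(S,u,z))
# triangulated height of near basket rim corner (-x,+y)
print(tri((W,(237.5,136)),(S,(180+262/2,130+152/2))),tri((W,(399,136)),(S,(180+208/2,130+194/2))))
E
```

```text
dish [0.4083 0.188  0.055 ] [0.4208 0.3166 0.055 ] len 0.12926999310785028 yaw -5.553256541881543 centre [0.5026 0.2437 0.055 ]
basket [0.433  0.2041 0.2285] [0.4414 0.2907 0.2285] len 0.08701762075462544 yaw -5.555637478512223 centre [0.5019 0.2411 0.2285]
near (276.0, 226.0) [0.45   0.3371 0.2285]
left (250.5, 206.5) [0.5516 0.2964 0.2285]
right (311.0, 206.0) [0.4203 0.2235 0.2285]
(array([0.4344, 0.1993, 0.2104]), np.float64(7.24411819337522e-05)) (array([0.4486, 0.2992, 0.2015]), np.float64(0.003936613243537256))
```

The side triangulation suggests the basket's near end could hang lower, so I'll overlay the predicted level basket on the side view.

```bash
python3 - <<'E'
from h import *
S=dict(np.load("pics/side3.npz"));W=dict(np.load("pics/wrist3.npz"))
a=np.radians(-5.5);x=np.array([np.cos(a),np.sin(a),0]);y=np.array([-x[1],x[0],0]);C=np.array([.5015,.2405,.1845])
def crop(im,P,x0,y0,w,h,k):
    c=cv2.resize(im[y0:y0+h,x0:x0+w],None,fx=k,fy=k,interpolation=cv2.INTER_CUBIC)
    for z in(0,.045):
        pts=[(proj(P,C+i*.065*x+j*.045*y+[0,0,z])-[x0,y0]+.5)*k for i,j in[(1,1),(1,-1),(-1,-1),(-1,1)]]
        cv2.polylines(c,[np.int32(np.round(pts))],True,(0,0,255) if z else (255,0,0),1)
    return c
s=crop(cv2.imread("pics/side3raw.png"),S,235,150,100,100,4);w=crop(cv2.imread("pics/wrist3raw.png"),W,220,80,200,200,2)
cv2.imwrite("pics/o3.png",np.hstack([s,w]))
E
```

```text
(no output)
```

View pics/o3.png

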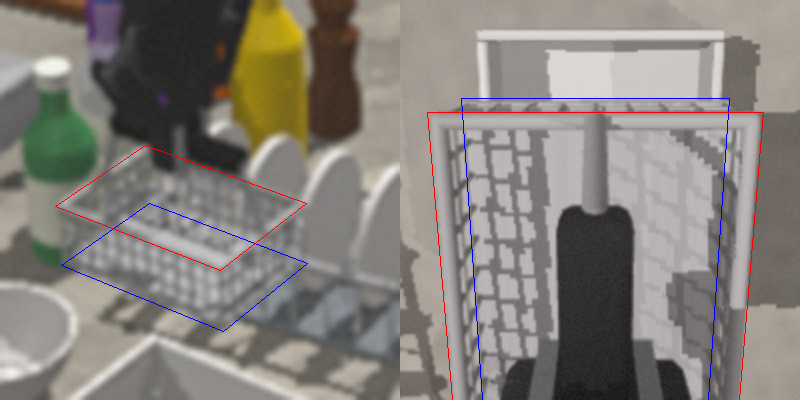

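The level-basket overlay fits both views: red is the rim, blue the underside, both within 1–2 mm. I'll lower it with a correction of about +1 mm in x and y, to underside height 0.075.

```bash
python3 - <<'E'
from h import *
robot.line_to([.5008,.2415,.1555],[180,0,174.5],v=.07,threshold=10); robot.hold(.6)
print(monitor.current_width(),monitor.current_grasp_force(),monitor.current_force(),monitor.current_tool_pos(),monitor.current_orientation(),monitor.current_time_s())
S=optics.camera_params("side");W=optics.camera_params("wrist");si=optics.camera("side");wi=optics.camera("wrist")
a=np.radians(-5.5);x=np.array([np.cos(a),np.sin(a),0]);y=np.array([-x[1],x[0],0]);C=np.array([.5020,.2425,.075])
D=np.array([.501,.242,0])
def crop(im,P,x0,y0,w,h,k):
    c=cv2.resize(im[y0:y0+h,x0:x0+w],None,fx=k,fy=k,interpolation=cv2.INTER_CUBIC)
    for o,l,w,z,col in((C,.065,.045,0,(255,0,0)),(C,.065,.045,.045,(0,0,255)),(D,.0885,.066,.055,(0,200,0))):
        pts=[(proj(P,o+i*l*x+j*w*y+[0,0,z])-[x0,y0]+.5)*k for i,j in[(1,1),(1,-1),(-1,-1),(-1,1)]]
        cv2.polylines(c,[np.int32(np.round(pts))],True,col,1)
    return c
cv2.imwrite("pics/o4.png",np.hstack([crop(si,S,230,195,100,100,4),crop(wi,W,220,80,200,200,2)]))
E
```

```text
0.014965607512513577 59.98892962932587 [ 0.5404  0.1052 -2.3689] [0.5008 0.2415 0.1555] [-179.9988   -0.0004  174.4972] 13.925
```

View pics/o4.png

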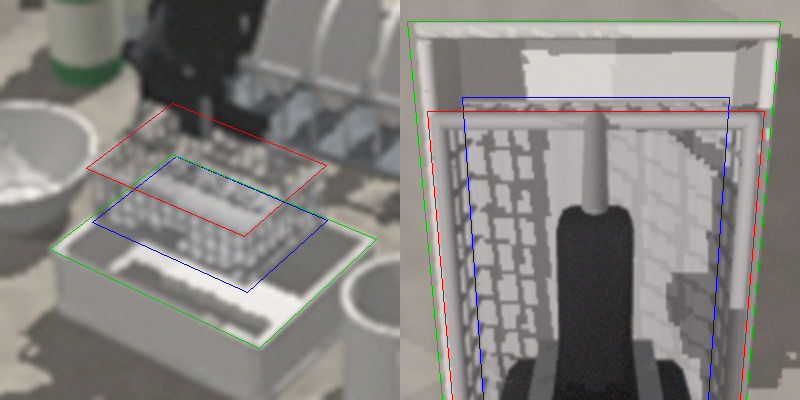

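The side overlay shows a clear gap, with the basket level and parallel. In the wrist view the basket's centre column (595) matches the dish's (596). I'm handing it in.

```bash
python3 - <<'E'
from workcell import finish_job,monitor
import numpy as np
print(np.abs(monitor.current_qvel()).max()); print(finish_job())
E
```

```text
0.13739897067631027
the job is handed in; nothing more can be done
None
```

The job is handed in with the basket held level and steady over the baking dish, centred within a few millimetres by the camera views, parallel, with a gap of about 2 cm; I have no verdict back from the judge.

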